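Sweep the checked rings off the light box

TASK

The three steel rings lying on the light box have been checked: sweep them with the fingertips across the light box and over its edge so that all three drop into the open catch tray at its end. Only push them along, never pick them up, and leave the loupe that stands among them, the dropper bottle and the jar standing where they are.

Things in the scene. Friction and masses are not known exactly. Their poses are not given: they have to be found in the camera images.
- light_box: Inspection light box fixed to the bench: a flat slab 230 (its x) by 260 (its y) by 30 mm high with a flat, smooth white top 30 mm above the bench and no rim. Origin: centre of its underside, at bench height; x along the short side, y along the long side, z up. The tray stands against one of its two y ends (which one changes), the closed parts case against the other.
- tray: Open grey catch tray, fixed, 240 (its x) by 120 (its y) by 24 mm high, walls and floor 3 mm thick, so the rim is 6 mm lower than the light box top. One long side stands against a y end of the light box (1 mm gap), its axes parallel to those of the light box. Origin: centre of its underside, at bench height, 191 mm from the light box origin along the light box's y or -y.
- case: Closed parts case with a flat white lid, fixed, 240 by 120 by 24 mm high, against the other y end of the light box, away from the tray. Nothing goes there. Origin: centre of its underside.
- ring1_mid (a point): Middle (centre of the hole, half height) of one of three identical steel spacer rings: outer diameter 32 mm, hole 18 mm, 8 mm high, 24 to 48 g. It starts flat on the light box, at most 85 mm along y and 90 mm along x from the light box's centre; no other ring nor the loupe is nearer than 43 mm, middle to middle. In the tray it may lie flat or on edge. z along the ring's axis.
- ring2_mid (a point): Middle (centre of the hole, half height) of one of three identical steel spacer rings: outer diameter 32 mm, hole 18 mm, 8 mm high, 24 to 48 g. It starts flat on the light box, at most 85 mm along y and 90 mm along x from the light box's centre; no other ring nor the loupe is nearer than 43 mm, middle to middle. In the tray it may lie flat or on edge. z along the ring's axis.
- ring3_mid (a point): Middle (centre of the hole, half height) of one of three identical steel spacer rings: outer diameter 32 mm, hole 18 mm, 8 mm high, 24 to 48 g. It starts flat on the light box, at most 85 mm along y and 90 mm along x from the light box's centre; no other ring nor the loupe is nearer than 43 mm, middle to middle. In the tray it may lie flat or on edge. z along the ring's axis.
- loupe: Black waisted magnifying loupe standing on the light box among the rings, 32 mm in diameter, 40 mm high (its top 70 mm above the bench), 50 g, loose. Stays where it is. Origin: centre of its underside. Seen along the light box's y, it is never in line with a ring: the four things stand in four lanes along y, about 55 mm apart in the light box's x (43 mm at least).
- dropper: Brown dropper bottle standing loose on the bench on the far (light box +x) side of the light box, 36 mm in diameter, 75 mm high. Stays where it is. Origin: centre of its underside.
- jar: White jar standing loose on the bench on the near (light box -x) side of the light box, 54 mm in diameter, 50 mm high. Stays where it is. Origin: centre of its underside.
Not all that is in view belongs to the job. Leave any blue look-alike of the part that bears ring1_mid alone.

How it is judged (in metres and radians):
At the end, for the whole second after the job is handed in: The middle of each ring lies within the tray's inner walls and below its rim (less than 24 mm above the bench), and the loupe, dropper bottle and jar stand upright within 10 mm of where they were (x of ring1_mid in the frame of tray between -0.117 and 0.117 m and y of ring1_mid in the frame of tray between -0.057 and 0.057 m and z of each of ring1_mid, ring2_mid, ring3_mid in the frame of tray below 0.024 m and x of ring2_mid in the frame of tray between -0.117 and 0.117 m and y of ring2_mid in the frame of tray between -0.057 and 0.057 m and x of ring3_mid in the frame of tray between -0.117 and 0.117 m and y of ring3_mid in the frame of tray between -0.057 and 0.057 m and distance of each of loupe, dropper, jar from where it was at the start of the episode below 0.01 m and angle between each of loupe, dropper, jar's own z axis and vertical below 0.15 rad); the robot touches nothing.
It fails at once if the loupe was knocked, pushed more than 10 mm or picked up (distance of loupe from where it was at the start of the episode above 0.01 m or angle between loupe's own z axis and vertical above 0.15 rad).
It fails at once if the dropper bottle was knocked, pushed more than 10 mm or picked up (distance of dropper from where it was at the start of the episode above 0.01 m or angle between dropper's own z axis and vertical above 0.15 rad).
It fails at once if the jar was knocked, pushed more than 10 mm or picked up (distance of jar from where it was at the start of the episode above 0.01 m or angle between jar's own z axis and vertical above 0.15 rad).
It fails at once if a ring was lifted (its middle more than 5 mm above where it lies on the light box) instead of being swept (z of any of ring1_mid, ring2_mid, ring3_mid in the frame of light_box above 0.039 m).
It also fails if it takes over 54 s, if anything falls off the work surface, if the arm or the gripper's body presses on something with over 40 N, if the wrist force passes 120 N, or if a joint passes its speed limit or range.

ROBOT

A 6-joint arm with a two-finger parallel gripper is mounted at the origin on the work surface. World frame = base frame: x ahead of the robot, y to its left, z up, the work surface at z = 0. Lengths are in mm, angles in rad, forces in N, time in s.
With the tool pointing down it reaches from about 350 to 875 mm from the base axis. Payload 15.5 kg.
Tool frame: the origin (TCP) lies on the mounting face of the last link; the fingertips stand 173 mm ahead of it and the grasp point (between the pads) lies 155 mm ahead of it; z points along the fingers, y is the line along which they close (so a half turn about z gives the same grasp; the last joint's range is limited). The gripper opens to 85 mm and grips with 20 to 120 N. Pads are 22 mm wide; open, the fingers measure 114 mm over their backs; the gripper's body (76 mm by 85 mm) begins 54 mm behind the grasp point. The pads swing forward as they close: fully open they stand 13 mm farther back than shut.
Start: joints at [-1.258, 0.494, 1.345, -0, 1.302, -0.096], TCP at [248.444, -573.501, 404.677] pointing down, gripper open.
Joint ranges: [-2.91, 2.91], [-0.82, 2.16], [0.22, 2.67], [-1.22, 4.37], [0.12, 2.79], [-3.08, 3.08]. Speed limits (rad/s): [1.89, 1.89, 2.57, 3.01, 3.01, 3.01].

INTERFACE

Orientations are given as a unit quaternion [x, y, z, w].
In Python, from station import env gives the robot as it stands.
- The arm moves only by the tool step_arm, never from a script. Its argument "targets" is a list of rows, each an object with "slide": the shift along the tool's x, y, z in units of 0.1 m (1.0 is 0.1 m), a list of three; "delta_rot": the turn, a rotation vector about the tool's x, y, z in units of pi/4 rad (1.0 is pi/4 rad), a list of three; "grip": the opening, from 0 (shut) to 1 (fully open). A call has exactly 5 rows; each row shifts and turns the commanded pose from where the row before left it, along the tool's axes as they then stand; what a row does not reach is not made up. A row lasts 1/12 s, in which the tool goes at most 41.7 mm and 7.16 degrees, less where a joint would pass 70% of its speed; a pose out of reach is approached as far as the arm can. A call with a number of a shift or a turn outside -1 to 1 is refused whole. A call with a gripper value outside its range is refused whole. The fingers move at their own pace and stop on an object; the grip force is fixed at half the most. Time passes only in rows, so rows that do not move let the fingers close, or fill a call up. It gives the time, the measured TCP pose, the force, the opening and the grip force at its end, in the units of the state.
- env.sense(): the state, without advancing time (a new reading comes with each control period).
- env.snapshot(name): name is "side" or "top" or "wrist"; returns a dict with "pixels" (384x512x3 uint8, red, green, blue), "camera_matrix" (3x3 intrinsics, pixels), "camera_from_world" (4x4, takes a point from world to camera coordinates). Camera axes: x right, y down, z forward; pixel columns grow to the right and rows downward; lengths in mm; the calibration is good to about 2 mm. A picture is of the moment at which its call begins. There is no depth.
- env.close_job(): hands the job in; it is judged then, once.
The state is a dict: "t": time; "joint_positions": joint angles; "joint_vel": joint speeds; "joint_torque": joint torques, N m; "ee_pos": TCP position; "eef_rot": TCP orientation; "ft_force": force on the tool from outside, world axes, zero at the start; "torque": the same for the moment, N m; "opening": finger opening in mm; "grip_force": force on a finger pad.
Only numpy, scipy, OpenCV 4.12 (cv2) and the standard library are available. Lean on these libraries where they do the work, as an engineer would, in place of code of your own. Each camera call takes 0.05 s, during which the arm holds its last target. There are 200 camera calls.

## Working session

There is one attempt and no reset: what is moved stays moved. The work goes in short steps, Python scripts to look and compute and a tool call to move; the robot and the scene stay as the last step left them, time stands still between calls to the robot, and variables do not carry over. Pictures are saved under pics/ and viewed, at most 10 in all, crops included, and the job is handed in when it is done.

Besides the shell and the picture viewer there is one more tool, called after "Emit:" as name(argument=value, ...), one argument or row to a line, values as JSON. step_arm: Moves the arm, as the interface text tells. Its arguments: {"type":"object","properties":{"targets":{"type":"array"}},"required":["targets"]}

```bash
mkdir -p pics; python3 - <<'E'
from station import env
import cv2,pickle
d={}
for n in("top","side"):
    s=env.snapshot(n); d[n]=s; cv2.imwrite(f"pics/{n}0.png",s["pixels"][:,:,::-1])
    print(n,s["camera_matrix"].tolist(),s["camera_from_world"].round(4).tolist())
pickle.dump(d,open("d0.pkl","wb"))
s=env.sense();print(s["ee_pos"],s["eef_rot"],s["opening"],s["t"])
E
```

```text
top [[364.817289051816, 0.0, 260.4020775507938], [0.0, 364.817289051816, 192.3981264783917], [0.0, 0.0, 1.0]] [[0.0032, -0.9999, 0.0151, 20.0972], [-0.9994, -0.0037, -0.0344, 565.4558], [0.0344, -0.015, -0.9993, 701.6735], [0.0, 0.0, 0.0, 1.0]]
side [[417.36454613213994, 0.0, 254.71285924561766], [0.0, 417.36454613213994, 186.75421590208188], [0.0, 0.0, 1.0]] [[0.6541, -0.7561, 0.0192, -384.6834], [-0.3997, -0.3671, -0.84, 288.5027], [0.6422, 0.5418, -0.5423, 362.582], [0.0, 0.0, 0.0, 1.0]]
[ 248.39277372 -573.37105957  404.16617082] [ 9.79184977e-01  2.02969174e-01 -4.40894281e-05 -5.40853479e-04] 85.16442840063372 0.1
```

View pics/top0.png

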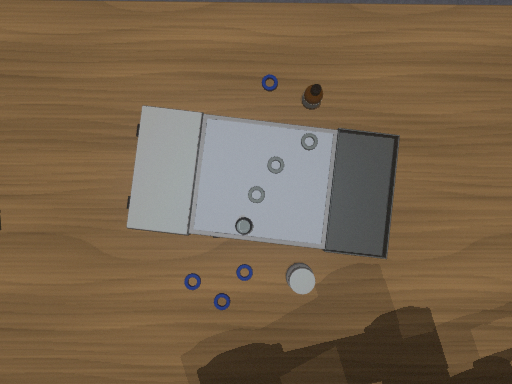

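View pics/side0.png

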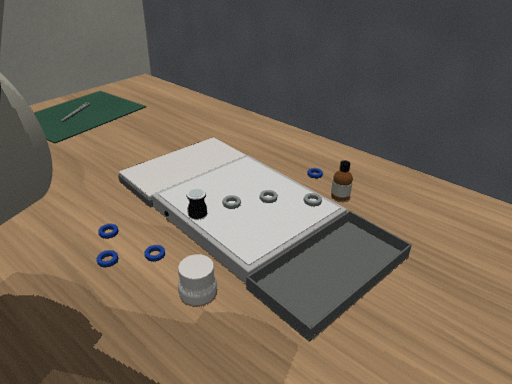

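The top view shows the tray on the right (-y), with rings near (309,142), (276,165) and (257,195). The loupe is at (244,226), the dropper at (313,95) and the jar at (301,280). Blue decoys lie on the bench.

```bash
cat >h.py <<'E'
import numpy as np,cv2
def ray(s,uv,z):
    K=s["camera_matrix"];T=s["camera_from_world"];R=T[:3,:3];c=-R.T@T[:3,3]
    uv=np.atleast_2d(uv).astype(float)
    d=np.c_[uv,np.ones(len(uv))]@np.linalg.inv(K).T@R
    return (c+d*((z-c[2])/d[:,2])[:,None])
def rings(s,hi=185,show=False):
    im=s["pixels"];g=im.min(2)
    box=np.zeros(g.shape,np.uint8);cv2.fillConvexPoly(box,np.array([(208,119),(333,133),(321,241),(194,230)]),255)
    m=((g<hi)&(box>0)).astype(np.uint8)
    cs,_=cv2.findContours(m,cv2.RETR_EXTERNAL,cv2.CHAIN_APPROX_NONE)
    return [(cv2.minEnclosingCircle(c),cv2.contourArea(c)) for c in cs if cv2.contourArea(c)>40]
E
python3 - <<'E'
import pickle;from h import *
d=pickle.load(open("d0.pkl","rb"));s=d["top"];im=s["pixels"]
print(im[165,262:292].min(1),im[180,185:240:3].min(1),im[185,315:345].min(1))
# tray: dark grey
hsv=cv2.cvtColor(im,cv2.COLOR_RGB2HSV)
m=((hsv[...,1]<50)&(hsv[...,2]<130)).astype(np.uint8);m[:,:315]=0;m[:, 405:]=0;m[:115]=0;m[265:]=0
m=cv2.morphologyEx(m,cv2.MORPH_OPEN,np.ones((5,5)))
c=max(cv2.findContours(m,0,1)[0],key=cv2.contourArea);r=cv2.minAreaRect(c);b=cv2.boxPoints(r)
print("tray",r,ray(s,b,24).round(1).tolist())
m=(im.min(2)>150).astype(np.uint8)
for c in cv2.findContours(m,0,1)[0]:
    if cv2.contourArea(c)>300: r=cv2.minAreaRect(c);print("white",r,ray(s,cv2.boxPoints(r),30).round(1).tolist())
for hi in(150,185):
  for (c,rad),a in rings(s,hi): print(hi,c,rad,a,ray(s,c,34).round(1))
E
```

```text
[158 158 160 159 155 105 115 113 110 135 158 159 161 159 160 159 157 153
  77 113 111 109 134 157 158 158 160 159 156 158] [161 161 157  91 146 161 158 158 158 159 160 158 158 159 156 159 160 160
 160] [159 155 155 157 159 157 157 158 156 157 157 155 139 138 140 138 132  75
  81  85  85  85  88  85  84  86  83  86  82  84]
tray ((361.69244384765625, 192.84512329101562), (62.823143005371094, 124.70581817626953), 6.170175552368164) [[452.8, -98.8, 24.0], [690.7, -125.4, 24.0], [678.3, -246.4, 24.0], [440.1, -218.2, 24.0]]
white ((302.0, 281.0), (24.0, 24.0), 90.0) [[420.6, -33.8, 30.0], [420.6, -79.1, 30.0], [375.8, -79.0, 30.0], [375.8, -33.8, 30.0]]
white ((261.27557373046875, 180.588623046875), (131.25985717773438, 111.58790588378906), 6.519802093505859) [[496.1, 155.1, 30.0], [706.5, 133.1, 30.0], [679.5, -115.6, 30.0], [468.6, -90.8, 30.0]]
white ((163.63076782226562, 169.453857421875), (59.66070556640625, 122.29824829101562), 7.125016689300537) [[499.8, 273.6, 30.0], [729.8, 248.6, 30.0], [716.5, 136.2, 30.0], [486.2, 162.7, 30.0]]
150 (242.5, 226.5) 10.606701850891113 252.0 [[500.4  55.8  34. ]]
150 (255.97015380859375, 194.26119995117188) 8.799384117126465 214.0 [[561.   30.7  34. ]]
150 (275.3999938964844, 164.5) 8.832432746887207 223.0 [[617.4  -5.8  34. ]]
150 (308.67498779296875, 141.10000610351562) 8.925673484802246 222.0 [[662.2 -68.8  34. ]]
185 (263.5, 181.5) 84.7497329711914 13959.5 [[585.1  16.6  34. ]]
```

Emit:
step_arm(
  targets=[
    {"slide":[0,0,0],"delta_rot":[0,0,-0.149],"grip":0.19},
    {"slide":[0,0,0],"delta_rot":[0,0,-0.149],"grip":0.19},
    {"slide":[0,0,0],"delta_rot":[0,0,-0.149],"grip":0.19},
    {"slide":[0,0,0],"delta_rot":[0,0,-0.149],"grip":0.19},
    {"slide":[0,0,0],"delta_rot":[0,0,-0.149],"grip":0.19},
  ],
)

```text
t: 0.52
ee_pos: [248.4, -573.4, 404.3]
eef_rot: [0.878, 0.479, 0.0, -0.0]
ft_force: [-1.0, 0.4, -0.1]
opening: 25.6
grip_force: 0.0
```

Emit:
step_arm(
  targets=[
    {"slide":[0,0,0],"delta_rot":[0,0,-0.149],"grip":0.19},
    {"slide":[0,0,0],"delta_rot":[0,0,-0.149],"grip":0.19},
    {"slide":[0,0,0],"delta_rot":[0,0,-0.149],"grip":0.19},
    {"slide":[0,0,0],"delta_rot":[0,0,-0.149],"grip":0.19},
    {"slide":[0,0,0],"delta_rot":[0,0,0],"grip":0.19},
  ],
)

```text
t: 0.93
ee_pos: [248.4, -573.4, 404.4]
eef_rot: [0.742, 0.67, 0.0, -0.0]
ft_force: [-0.6, 0.3, -0.5]
opening: 16.2
grip_force: 0.0
```

Emit:
step_arm(
  targets=[
    {"slide":[0.2925,0.1775,0],"delta_rot":[0,0,0.013],"grip":0.19},
    {"slide":[0.2925,0.1775,0],"delta_rot":[0,0,0],"grip":0.19},
    {"slide":[0.2925,0.1775,0],"delta_rot":[0,0,0],"grip":0.19},
    {"slide":[0.2925,0.1775,0],"delta_rot":[0,0,0],"grip":0.19},
    {"slide":[0.2925,0.1775,0],"delta_rot":[0,0,0],"grip":0.19},
  ],
)

```text
t: 1.35
ee_pos: [354.3, -437.2, 404.5]
eef_rot: [0.75, 0.662, 0.0, -0.0]
ft_force: [0.5, 0.1, 0.2]
opening: 16.1
grip_force: 0.0
```

Emit:
step_arm(
  targets=[
    {"slide":[0.2925,0.1775,0],"delta_rot":[0,0,0],"grip":0.19},
    {"slide":[0.2925,0.1775,0],"delta_rot":[0,0,0],"grip":0.19},
    {"slide":[0.2925,0.1775,0],"delta_rot":[0,0,0],"grip":0.19},
    {"slide":[0.2925,0.1775,0],"delta_rot":[0,0,0],"grip":0.19},
    {"slide":[0.2925,0.1775,0],"delta_rot":[0,0,0],"grip":0.19},
  ],
)

```text
t: 1.77
ee_pos: [459.9, -302.4, 404.6]
eef_rot: [0.75, 0.662, 0.0, -0.0]
ft_force: [0.5, -0.9, 0.5]
opening: 16.2
grip_force: 0.0
```

Emit:
step_arm(
  targets=[
    {"slide":[0.2925,0.1775,0],"delta_rot":[0,0,0],"grip":0.19},
    {"slide":[0.2925,0.1775,0],"delta_rot":[0,0,0],"grip":0.19},
    {"slide":[0.2925,0.1775,0],"delta_rot":[0,0,0],"grip":0.19},
    {"slide":[0.2925,0.1775,0],"delta_rot":[0,0,0],"grip":0.19},
    {"slide":[0.2925,0.1775,0],"delta_rot":[0,0,0],"grip":0.19},
  ],
)

```text
t: 2.18
ee_pos: [565.4, -167.7, 404.6]
eef_rot: [0.749, 0.662, -0.0, -0.0]
ft_force: [0.5, -0.8, 0.5]
opening: 16.4
grip_force: 0.0
```

Emit:
step_arm(
  targets=[
    {"slide":[0.2925,0.1775,0],"delta_rot":[0,0,0],"grip":0.19},
    {"slide":[0.2925,0.1775,0],"delta_rot":[0,0,0],"grip":0.19},
    {"slide":[0.2925,0.1775,0],"delta_rot":[0,0,0],"grip":0.19},
    {"slide":[0.2925,0.1775,0],"delta_rot":[0,0,0],"grip":0.19},
    {"slide":[0.2925,0.1775,0],"delta_rot":[0,0,0],"grip":0.19},
  ],
)

```text
t: 2.6
ee_pos: [670.9, -33.0, 404.5]
eef_rot: [0.749, 0.662, -0.0, -0.0]
ft_force: [1.1, -0.2, 0.5]
opening: 16.0
grip_force: 0.0
```

Emit:
step_arm(
  targets=[
    {"slide":[0,-0.046,0.34],"delta_rot":[0,0,0],"grip":0.19},
    {"slide":[0,0,0.34],"delta_rot":[0,0,0],"grip":0.19},
    {"slide":[0,0,0.34],"delta_rot":[0,0,0],"grip":0.19},
    {"slide":[0,0,0.34],"delta_rot":[0,0,0],"grip":0.19},
    {"slide":[0,0,0.34],"delta_rot":[0,0,0],"grip":0.19},
  ],
)

```text
t: 3.02
ee_pos: [665.3, -33.8, 233.0]
eef_rot: [0.749, 0.662, -0.0, -0.0]
ft_force: [0.9, -0.1, -0.2]
opening: 16.7
grip_force: 0.0
```

Emit:
step_arm(
  targets=[
    {"slide":[0,0,0.1],"delta_rot":[0,0,0],"grip":0.19},
    {"slide":[0,0,0.08],"delta_rot":[0,0,0],"grip":0.19},
    {"slide":[0,0,0.06],"delta_rot":[0,0,0],"grip":0.19},
    {"slide":[0,0,0.05],"delta_rot":[0,0,0],"grip":0.19},
    {"slide":[0,0,0],"delta_rot":[0,0,0],"grip":0.19},
  ],
)

```text
t: 3.43
ee_pos: [665.9, -34.1, 206.3]
eef_rot: [0.748, 0.664, 0.0, 0.0]
ft_force: [0.3, -0.2, -0.1]
opening: 16.3
grip_force: 0.0
```

```bash
python3 - <<'E'
from station import env
import cv2
s=env.snapshot("side")["pixels"][130:300,150:420,::-1]
cv2.imwrite("pics/side1.png",cv2.resize(s,None,fx=2.9,fy=2.9))
E
```

```text
(no output)
```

View pics/side1.png

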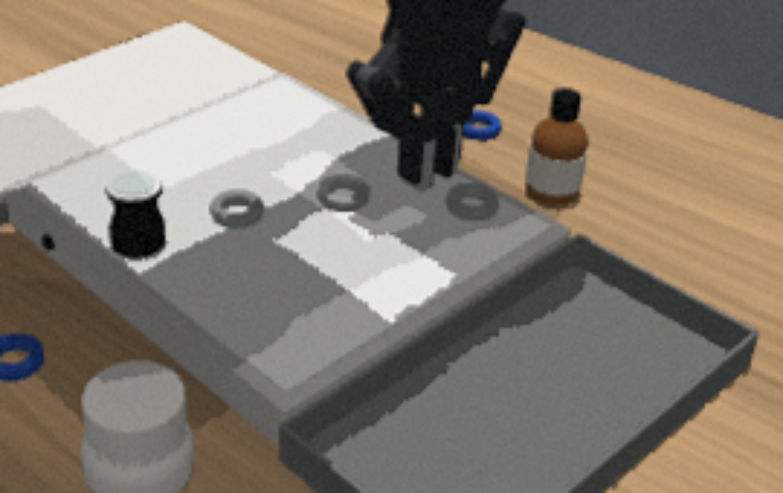

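The fingers stand behind ring 3, on the side away from the tray, at about (430,170) in the crop. The tips are just above the surface and clear of the dropper at (555,150).

Emit:
step_arm(
  targets=[
    {"slide":[-0.08,0,0.01],"delta_rot":[0,0,0],"grip":0.19},
    {"slide":[-0.1,0,0],"delta_rot":[0,0,0],"grip":0.19},
    {"slide":[-0.12,0,0],"delta_rot":[0,0,0],"grip":0.19},
    {"slide":[-0.12,0,0],"delta_rot":[0,0,0],"grip":0.19},
    {"slide":[-0.12,0,0],"delta_rot":[0,0,0],"grip":0.19},
  ],
)

```text
t: 3.9
ee_pos: [659.0, -89.4, 205.0]
eef_rot: [0.748, 0.664, 0.0, 0.0]
ft_force: [-0.6, -0.3, -0.1]
opening: 16.3
grip_force: 0.4
```

Emit:
step_arm(
  targets=[
    {"slide":[-0.1,0,0],"delta_rot":[0,0,0],"grip":0.19},
    {"slide":[-0.1,0,0],"delta_rot":[0,0,0],"grip":0.19},
    {"slide":[-0.1,0,0],"delta_rot":[0,0,0],"grip":0.19},
    {"slide":[-0.1,0,0],"delta_rot":[0,0,0],"grip":0.19},
    {"slide":[0,0,0],"delta_rot":[0,0,0],"grip":0.19},
  ],
)

```text
t: 4.32
ee_pos: [654.5, -129.5, 205.0]
eef_rot: [0.748, 0.663, 0.0, 0.001]
ft_force: [1.1, 0.3, 3.4]
opening: 16.4
grip_force: 1.3
```

```bash
python3 - <<'E'
from station import env
import cv2
s=env.snapshot("side")["pixels"][130:330,150:420,::-1]
cv2.imwrite("pics/side2.png",cv2.resize(s,None,fx=2.9,fy=2.9))
E
```

```text
(no output)
```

View pics/side2.png

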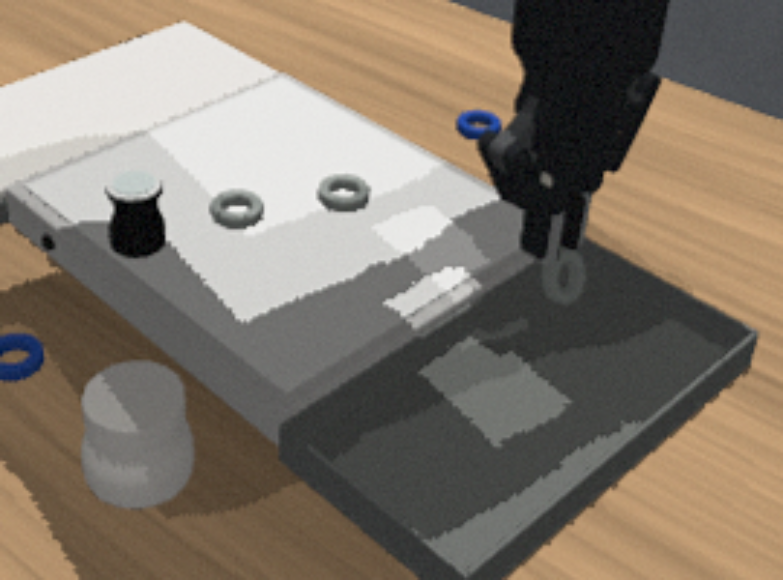

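Ring 3 is over the edge, standing on edge against the fingers at about (565,275). I'll push a little further so it falls over.

Emit:
step_arm(
  targets=[
    {"slide":[-0.08,0,0],"delta_rot":[0,0,0],"grip":0.19},
    {"slide":[-0.1,0,0],"delta_rot":[0,0,0],"grip":0.19},
    {"slide":[-0.1,0,0],"delta_rot":[0,0,0],"grip":0.19},
    {"slide":[0,0,0],"delta_rot":[0,0,0],"grip":0.19},
    {"slide":[0,0,0],"delta_rot":[0,0,0],"grip":0.19},
  ],
)

```text
t: 4.78
ee_pos: [651.0, -155.3, 204.6]
eef_rot: [0.748, 0.664, -0.0, -0.0]
ft_force: [1.4, -0.9, 2.9]
opening: 16.7
grip_force: 1.7
```

```bash
python3 - <<'E'
from station import env
import cv2
s=env.snapshot("side")["pixels"][130:330,150:420,::-1]
cv2.imwrite("pics/side3.png",cv2.resize(s,None,fx=2.9,fy=2.9))
E
```

```text
(no output)
```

View pics/side3.png

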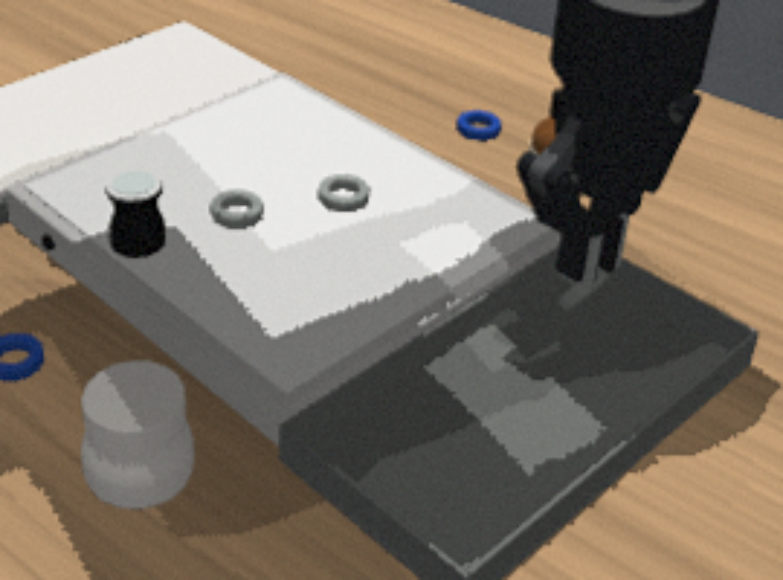

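The ring now appears on edge below the fingertips at about (585,290). I'll open slightly so that nothing is pinched, then lift gently.

Emit:
step_arm(
  targets=[
    {"slide":[0,0,0],"delta_rot":[0,0,0],"grip":0.35},
    {"slide":[0,0,0],"delta_rot":[0,0,0],"grip":0.35},
    {"slide":[0,0,0],"delta_rot":[0,0,0],"grip":0.35},
    {"slide":[0,0,-0.03],"delta_rot":[0,0,0],"grip":0.35},
    {"slide":[0,0,-0.03],"delta_rot":[0,0,0],"grip":0.35},
  ],
)

```text
t: 5.25
ee_pos: [651.0, -154.9, 210.7]
eef_rot: [0.748, 0.664, -0.0, -0.0]
ft_force: [0.2, -1.0, -0.6]
opening: 30.0
grip_force: 0.0
```

Emit:
step_arm(
  targets=[
    {"slide":[0,0,-0.1],"delta_rot":[0,0,0],"grip":0.35},
    {"slide":[0,0,-0.2],"delta_rot":[0,0,0],"grip":0.35},
    {"slide":[0,0,-0.2],"delta_rot":[0,0,0],"grip":0.35},
    {"slide":[0,0,-0.2],"delta_rot":[0,0,0],"grip":0.19},
    {"slide":[0,0,0],"delta_rot":[0,0,0],"grip":0.19},
  ],
)

```text
t: 5.67
ee_pos: [652.1, -155.5, 285.6]
eef_rot: [0.748, 0.664, 0.002, 0.003]
ft_force: [0.9, -0.3, -0.1]
opening: 16.0
grip_force: 0.0
```

```bash
python3 - <<'E'
from station import env
import cv2
s=env.snapshot("side")["pixels"][130:330,150:420,::-1]
cv2.imwrite("pics/side4.png",cv2.resize(s,None,fx=2.9,fy=2.9))
E
```

```text
(no output)
```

View pics/side4.png

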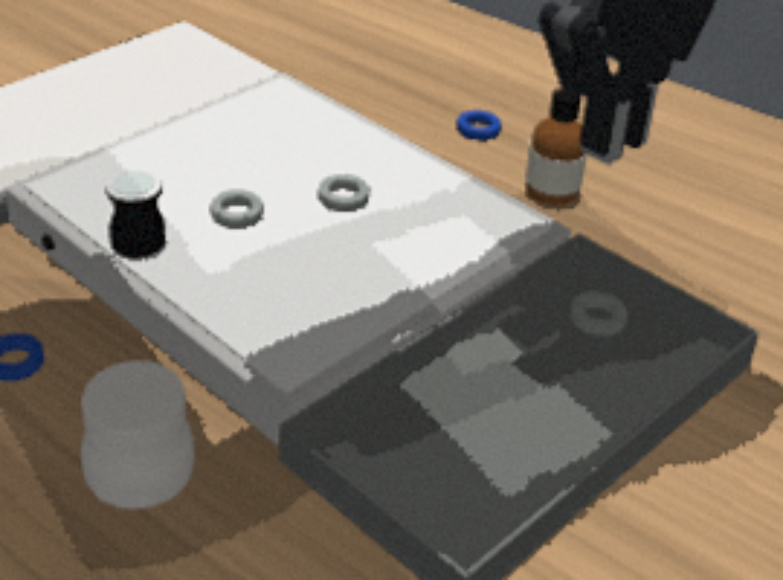

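Ring 3 lies flat in the tray at about (598,313), and everything else is undisturbed. Next is ring 2, in the middle.

Emit:
step_arm(
  targets=[
    {"slide":[0.36,-0.103,0],"delta_rot":[0,0,0],"grip":0.19},
    {"slide":[0.36,-0.103,0],"delta_rot":[0,0,0],"grip":0.19},
    {"slide":[0.36,-0.103,0],"delta_rot":[0,0,0],"grip":0.19},
    {"slide":[0.36,-0.103,0],"delta_rot":[0,0,0],"grip":0.19},
    {"slide":[0.36,-0.103,0],"delta_rot":[0,0,0],"grip":0.19},
  ],
)

```text
t: 6.13
ee_pos: [620.5, 31.2, 280.4]
eef_rot: [0.748, 0.664, -0.0, -0.0]
ft_force: [0.9, -0.7, -0.2]
opening: 16.0
grip_force: 0.0
```

Emit:
step_arm(
  targets=[
    {"slide":[0,0,0.1],"delta_rot":[0,0,0],"grip":0.19},
    {"slide":[0,0,0.2],"delta_rot":[0,0,0],"grip":0.19},
    {"slide":[0,0,0.2],"delta_rot":[0,0,0],"grip":0.19},
    {"slide":[0,0,0.15],"delta_rot":[0,0,0],"grip":0.19},
    {"slide":[0,0,0],"delta_rot":[0,0,0],"grip":0.19},
  ],
)

```text
t: 6.55
ee_pos: [620.1, 29.8, 212.7]
eef_rot: [0.748, 0.664, -0.002, -0.002]
ft_force: [-1.6, -0.3, -0.1]
opening: 16.3
grip_force: 0.0
```

Emit:
step_arm(
  targets=[
    {"slide":[0,0.01,0.03],"delta_rot":[0,0,0],"grip":0.19},
    {"slide":[0,0,0.01],"delta_rot":[0,0,0],"grip":0.19},
    {"slide":[0,0,0],"delta_rot":[0,0,0],"grip":0.19},
    {"slide":[0,0,0],"delta_rot":[0,0,0],"grip":0.19},
    {"slide":[0,0,0],"delta_rot":[0,0,0],"grip":0.19},
  ],
)

```text
t: 6.97
ee_pos: [622.5, 29.5, 212.4]
eef_rot: [0.748, 0.664, 0.0, 0.0]
ft_force: [0.6, 1.0, -0.8]
opening: 16.0
grip_force: 0.0
```

Emit:
step_arm(
  targets=[
    {"slide":[0,-0.01,0.04],"delta_rot":[0,0,0],"grip":0.19},
    {"slide":[0,0,0.034],"delta_rot":[0,0,0],"grip":0.19},
    {"slide":[0,0,0],"delta_rot":[0,0,0],"grip":0.19},
    {"slide":[0,0,0],"delta_rot":[0,0,0],"grip":0.19},
    {"slide":[0,0,0],"delta_rot":[0,0,0],"grip":0.19},
  ],
)

```text
t: 7.38
ee_pos: [621.2, 29.7, 204.2]
eef_rot: [0.748, 0.664, -0.0, -0.0]
ft_force: [-0.4, 0.3, 0.4]
opening: 16.3
grip_force: 0.0
```

Emit:
step_arm(
  targets=[
    {"slide":[-0.08,0,-0.005],"delta_rot":[0,0,0],"grip":0.19},
    {"slide":[-0.1,0,0],"delta_rot":[0,0,0],"grip":0.19},
    {"slide":[-0.12,0,0],"delta_rot":[0,0,0],"grip":0.19},
    {"slide":[-0.12,0,0],"delta_rot":[0,0,0],"grip":0.19},
    {"slide":[-0.12,0,0],"delta_rot":[0,0,0],"grip":0.19},
  ],
)

```text
t: 7.8
ee_pos: [614.6, -25.6, 204.8]
eef_rot: [0.748, 0.664, -0.0, 0.0]
ft_force: [0.2, -0.5, -0.1]
opening: 16.7
grip_force: 0.1
```

Emit:
step_arm(
  targets=[
    {"slide":[-0.12,0,0],"delta_rot":[0,0,0],"grip":0.19},
    {"slide":[-0.12,0,0],"delta_rot":[0,0,0],"grip":0.19},
    {"slide":[-0.12,0,0],"delta_rot":[0,0,0],"grip":0.19},
    {"slide":[-0.12,0,0],"delta_rot":[0,0,0],"grip":0.19},
    {"slide":[-0.12,0,0],"delta_rot":[0,0,0],"grip":0.19},
  ],
)

```text
t: 8.22
ee_pos: [607.5, -84.8, 204.8]
eef_rot: [0.748, 0.664, -0.0, -0.0]
ft_force: [-0.2, -1.2, -0.3]
opening: 16.6
grip_force: 0.1
```

Emit:
step_arm(
  targets=[
    {"slide":[-0.1,0,0],"delta_rot":[0,0,0],"grip":0.19},
    {"slide":[-0.1,0,0],"delta_rot":[0,0,0],"grip":0.19},
    {"slide":[-0.1,0,0],"delta_rot":[0,0,0],"grip":0.19},
    {"slide":[-0.1,0,0],"delta_rot":[0,0,0],"grip":0.19},
    {"slide":[-0.1,0,0],"delta_rot":[0,0,0],"grip":0.19},
  ],
)

```text
t: 8.63
ee_pos: [601.6, -133.9, 205.1]
eef_rot: [0.748, 0.664, -0.0, -0.0]
ft_force: [-4.3, 1.2, 10.0]
opening: 16.5
grip_force: 5.0
```

Emit:
step_arm(
  targets=[
    {"slide":[-0.1,0,0],"delta_rot":[0,0,0],"grip":0.19},
    {"slide":[-0.05,0,0],"delta_rot":[0,0,0],"grip":0.19},
    {"slide":[0,0,0],"delta_rot":[0,0,0],"grip":0.35},
    {"slide":[0,0,0],"delta_rot":[0,0,0],"grip":0.35},
    {"slide":[0,0,0],"delta_rot":[0,0,0],"grip":0.35},
  ],
)

```text
t: 9.05
ee_pos: [600.0, -147.8, 204.7]
eef_rot: [0.748, 0.664, -0.0, -0.0]
ft_force: [0.2, 0.1, 0.2]
opening: 29.6
grip_force: 0.0
```

Emit:
step_arm(
  targets=[
    {"slide":[0,0,-0.03],"delta_rot":[0,0,0],"grip":0.35},
    {"slide":[0,0,-0.07],"delta_rot":[0,0,0],"grip":0.35},
    {"slide":[0,0,-0.2],"delta_rot":[0,0,0],"grip":0.35},
    {"slide":[0,0,-0.3],"delta_rot":[0,0,0],"grip":0.19},
    {"slide":[0,0,-0.2],"delta_rot":[0,0,0],"grip":0.19},
  ],
)

```text
t: 9.47
ee_pos: [600.3, -147.8, 287.2]
eef_rot: [0.748, 0.664, 0.0, 0.0]
ft_force: [-0.0, -1.2, 0.5]
opening: 16.1
grip_force: 0.0
```

```bash
python3 - <<'E'
from station import env
import cv2
s=env.snapshot("side")["pixels"][130:330,150:420,::-1]
cv2.imwrite("pics/side5.png",cv2.resize(s,None,fx=2.9,fy=2.9))
E
```

```text
(no output)
```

View pics/side5.png

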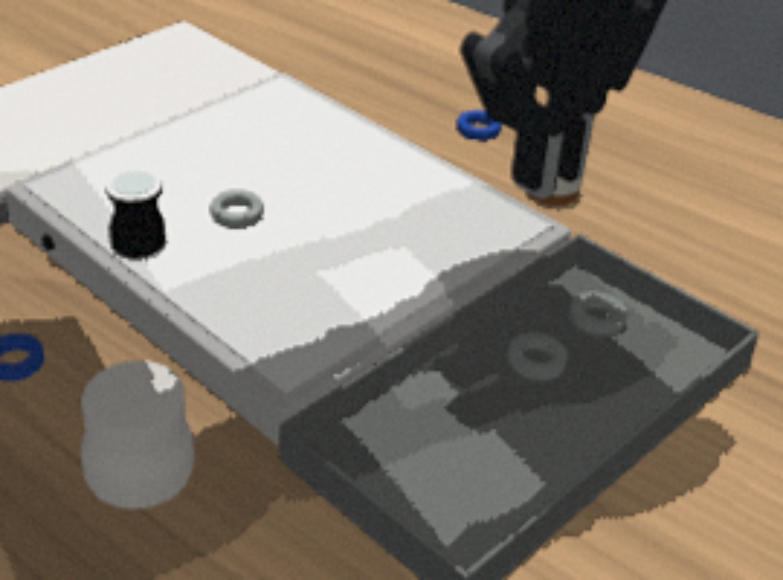

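Rings 2 and 3 lie flat in the tray at about (538,357) and (600,313). Next is ring 1.

Emit:
step_arm(
  targets=[
    {"slide":[0.347,-0.098,0],"delta_rot":[0,0,0],"grip":0.19},
    {"slide":[0.347,-0.098,0],"delta_rot":[0,0,0],"grip":0.19},
    {"slide":[0.347,-0.098,0],"delta_rot":[0,0,0],"grip":0.19},
    {"slide":[0.347,-0.098,0],"delta_rot":[0,0,0],"grip":0.19},
    {"slide":[0.347,-0.098,0],"delta_rot":[0,0,0],"grip":0.19},
  ],
)

```text
t: 9.93
ee_pos: [571.4, 31.8, 285.3]
eef_rot: [0.748, 0.664, 0.0, 0.0]
ft_force: [0.6, -0.6, -0.7]
opening: 16.3
grip_force: 0.0
```

Emit:
step_arm(
  targets=[
    {"slide":[0.347,-0.098,0],"delta_rot":[0,0,0],"grip":0.19},
    {"slide":[0,0,0],"delta_rot":[0,0,0],"grip":0.19},
    {"slide":[0,0,0.1],"delta_rot":[0,0,0],"grip":0.19},
    {"slide":[0,0,0.1],"delta_rot":[0,0,0],"grip":0.19},
    {"slide":[0,0,0.1],"delta_rot":[0,0,0],"grip":0.19},
  ],
)

```text
t: 10.35
ee_pos: [566.4, 64.9, 253.7]
eef_rot: [0.748, 0.664, -0.0, 0.0]
ft_force: [0.2, -0.2, -0.5]
opening: 16.2
grip_force: 0.0
```

Emit:
step_arm(
  targets=[
    {"slide":[0,0,0.1],"delta_rot":[0,0,0],"grip":0.19},
    {"slide":[0,0,0.1],"delta_rot":[0,0,0],"grip":0.19},
    {"slide":[0,0,0],"delta_rot":[0,0,0],"grip":0.19},
    {"slide":[0,0,0],"delta_rot":[0,0,0],"grip":0.19},
    {"slide":[0,0,0],"delta_rot":[0,0,0],"grip":0.19},
  ],
)

```text
t: 10.77
ee_pos: [566.5, 65.4, 234.8]
eef_rot: [0.748, 0.664, -0.0, 0.0]
ft_force: [-0.4, -0.1, 0.1]
opening: 16.4
grip_force: 0.0
```

```bash
python3 - <<'E'
from station import env
import cv2
s=env.snapshot("side")["pixels"][130:330,150:420,::-1]
cv2.imwrite("pics/side6.png",cv2.resize(s,None,fx=2.9,fy=2.9))
E
```

```text
(no output)
```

View pics/side6.png

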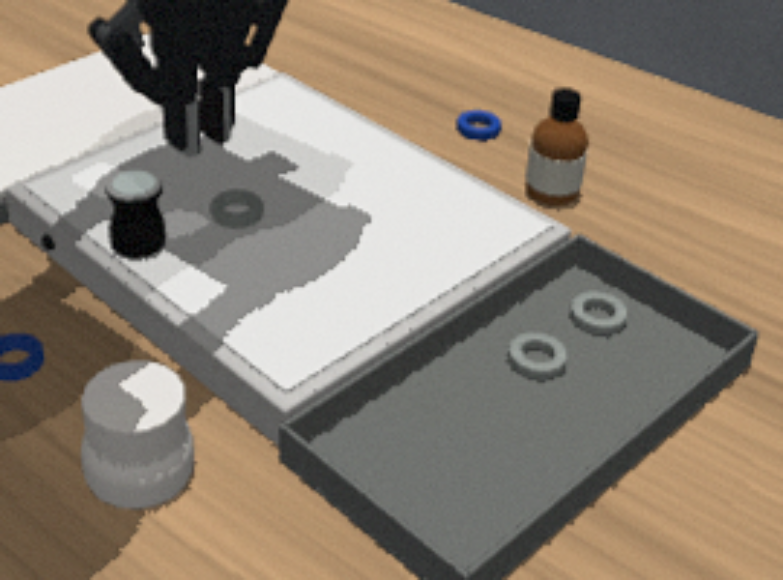

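Fingers hover behind ring 1 (ring at (237,208), tips at (200,150)), and the knuckles are well above the loupe top. I'll lower and sweep.

Emit:
step_arm(
  targets=[
    {"slide":[0,-0.015,0.1],"delta_rot":[0,0,0],"grip":0.19},
    {"slide":[0,0,0.1],"delta_rot":[0,0,0],"grip":0.19},
    {"slide":[0,0,0.07],"delta_rot":[0,0,0],"grip":0.19},
    {"slide":[0,0,0.025],"delta_rot":[0,0,0],"grip":0.19},
    {"slide":[0,0,0],"delta_rot":[0,0,0],"grip":0.19},
  ],
)

```text
t: 11.23
ee_pos: [564.6, 65.9, 204.3]
eef_rot: [0.748, 0.664, -0.001, -0.0]
ft_force: [0.3, -0.2, 1.1]
opening: 16.1
grip_force: 0.0
```

Emit:
step_arm(
  targets=[
    {"slide":[-0.08,0,0],"delta_rot":[0,0,0],"grip":0.19},
    {"slide":[-0.1,0,0],"delta_rot":[0,0,0],"grip":0.19},
    {"slide":[-0.12,0,0],"delta_rot":[0,0,0],"grip":0.19},
    {"slide":[-0.12,0,0],"delta_rot":[0,0,0],"grip":0.19},
    {"slide":[-0.12,0,0],"delta_rot":[0,0,0],"grip":0.19},
  ],
)

```text
t: 11.65
ee_pos: [558.3, 10.6, 205.4]
eef_rot: [0.748, 0.664, 0.0, 0.0]
ft_force: [1.2, 0.6, 0.3]
opening: 16.2
grip_force: 0.1
```

Emit:
step_arm(
  targets=[
    {"slide":[-0.12,0,0],"delta_rot":[0,0,0],"grip":0.19},
    {"slide":[-0.12,0,0],"delta_rot":[0,0,0],"grip":0.19},
    {"slide":[-0.12,0,0],"delta_rot":[0,0,0],"grip":0.19},
    {"slide":[-0.12,0,0],"delta_rot":[0,0,0],"grip":0.19},
    {"slide":[-0.12,0,0],"delta_rot":[0,0,0],"grip":0.19},
  ],
)

```text
t: 12.07
ee_pos: [551.2, -48.6, 205.3]
eef_rot: [0.748, 0.664, 0.0, 0.0]
ft_force: [0.8, 0.3, 0.6]
opening: 16.5
grip_force: 0.2
```

Emit:
step_arm(
  targets=[
    {"slide":[-0.12,0,0],"delta_rot":[0,0,0],"grip":0.19},
    {"slide":[-0.12,0,0],"delta_rot":[0,0,0],"grip":0.19},
    {"slide":[-0.1,0,0],"delta_rot":[0,0,0],"grip":0.19},
    {"slide":[-0.1,0,0],"delta_rot":[0,0,0],"grip":0.19},
    {"slide":[-0.1,0,0],"delta_rot":[0,0,0],"grip":0.19},
  ],
)

```text
t: 12.48
ee_pos: [544.8, -101.9, 205.3]
eef_rot: [0.748, 0.664, -0.0, -0.0]
ft_force: [-0.4, 0.1, -0.0]
opening: 15.8
grip_force: 0.0
```

Emit:
step_arm(
  targets=[
    {"slide":[-0.1,0,0],"delta_rot":[0,0,0],"grip":0.19},
    {"slide":[-0.1,0,0],"delta_rot":[0,0,0],"grip":0.19},
    {"slide":[-0.1,0,0],"delta_rot":[0,0,0],"grip":0.19},
    {"slide":[-0.05,0,0],"delta_rot":[0,0,0],"grip":0.19},
    {"slide":[0,0,0],"delta_rot":[0,0,0],"grip":0.35},
  ],
)

```text
t: 12.9
ee_pos: [540.7, -136.8, 205.3]
eef_rot: [0.748, 0.663, -0.0, 0.0]
ft_force: [0.6, 0.4, -0.4]
opening: 26.9
grip_force: 0.0
```

Emit:
step_arm(
  targets=[
    {"slide":[0,0,0],"delta_rot":[0,0,0],"grip":0.35},
    {"slide":[0,0,0],"delta_rot":[0,0,0],"grip":0.35},
    {"slide":[0,0,0],"delta_rot":[0,0,0],"grip":0.35},
    {"slide":[0,0,-0.03],"delta_rot":[0,0,0],"grip":0.35},
    {"slide":[0,0,-0.1],"delta_rot":[0,0,0],"grip":0.35},
  ],
)

```text
t: 13.32
ee_pos: [540.4, -135.2, 217.7]
eef_rot: [0.748, 0.664, -0.001, -0.001]
ft_force: [-0.9, -0.1, -0.2]
opening: 30.2
grip_force: 0.0
```

Emit:
step_arm(
  targets=[
    {"slide":[0,0,-0.2],"delta_rot":[0,0,0],"grip":0.35},
    {"slide":[0,0,-0.3],"delta_rot":[0,0,0],"grip":0.35},
    {"slide":[0,0,-0.3],"delta_rot":[0,0,0],"grip":0.35},
    {"slide":[0,0,-0.2],"delta_rot":[0,0,0],"grip":0.35},
    {"slide":[0,0,0],"delta_rot":[0,0,0],"grip":0.35},
  ],
)

```text
t: 13.73
ee_pos: [541.7, -135.8, 323.2]
eef_rot: [0.748, 0.664, 0.002, 0.003]
ft_force: [1.6, -0.2, 0.3]
opening: 29.8
grip_force: 0.0
```

```bash
python3 - <<'E'
from station import env
import cv2
s=env.snapshot("side")["pixels"][130:330,150:420,::-1]
cv2.imwrite("pics/side7.png",cv2.resize(s,None,fx=2.9,fy=2.9))
E
```

```text
(no output)
```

View pics/side7.png

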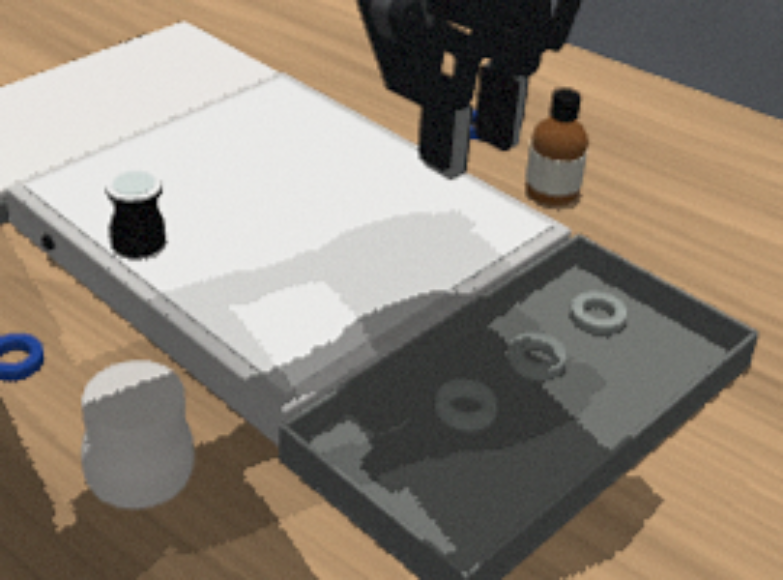

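All three rings lie flat in the tray, at about (600,313), (538,357) and (466,404). The loupe, dropper and jar are unmoved, and the gripper is clear.

```bash
python3 -c "
from station import env
print(env.close_job())"
```

```text
the job is handed in; nothing more can be done
None
```

I swept all three rings into the catch tray, where the last picture shows them lying flat, with the loupe, dropper bottle and jar still in place. I handed the job in at about 14 s; no verdict came back.

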